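Fetch the bare block from behind the wrapped ones

ROBOT

A 6-joint arm with a two-finger parallel gripper is mounted at the origin on the work surface. World frame = base frame: x ahead of the robot, y to its left, z up, the work surface at z = 0. Lengths are in mm, angles in rad, forces in N, time in s.
With the tool pointing down it reaches from about 350 to 775 mm from the base axis. Payload 7.3 kg.
Tool frame: the origin (TCP) lies at the very end of the fingers, on their centre line; the grasp point (between the pads) lies 19 mm behind it; z points along the fingers, y is the line along which they close (so a half turn about z gives the same grasp; the last joint's range is limited). The gripper opens to 92 mm and grips with 3 to 60 N. Pads are 19 mm wide; open, the fingers measure 130 mm over their backs; the gripper's body (75 mm by 190 mm) begins 47 mm behind the grasp point.
Start: joints at [-1.333, 0.342, 1.524, -0, 1.275, -0.146], TCP at [196.608, -486.816, 226.741] pointing down, gripper open.
Joint ranges: [-2.53, 2.53], [-0.77, 2.02], [0.04, 2.7], [-1, 4.14], [0.28, 2.66], [-3.11, 3.11]. Speed limits (rad/s): [2.57, 2.57, 3.14, 3.14, 3.14, 3.14].

INTERFACE

Orientations are given as [roll, pitch, yaw] about the fixed x, y, z axes, in that order (R = Rz(yaw) Ry(pitch) Rx(roll)).
In Python, from plant import get_obs, vision, workorder gives the robot as it stands.
- The arm moves only by the shell command python3 -m pendant 'ROWS' [OPENING]. ROWS is a JSON object of lists of equal length, an entry for each row: "dp": the shift along the tool's x, y, z in m, a list of three; "rotation": the turn, a rotation vector about the tool's x, y, z in rad, a list of three. A call has 1 to 8 rows; each row is the pose to reach, as a shift and turn from the pose commanded when the call began, along the tool's axes at that moment; what a row does not reach only later rows make up. A row lasts 1/8 s, in which the tool goes at most 62.5 mm and 10.7 degrees, less where a joint would pass 70% of its speed; a pose out of reach is approached as far as the arm can. A call with a gripper value outside its range is refused whole. OPENING is the finger opening in m, from 0 to 0.0918, set as the call begins (- or left out, the last holds). The fingers move at their own pace and stop on an object; the grip force is fixed at half the most. Time passes only in rows, so rows that repeat a pose let the fingers close. It gives the time, the measured TCP pose, the force, the opening and the grip force at its end, in the units of the state.
- get_obs(): the state, without advancing time (a new reading comes with each control period).
- vision.capture(name): name is "scene" or "top" or "wrist"; returns a dict with "pixels" (480x640x3 uint8, red, green, blue), "vfov" (degrees; the focal length in pixels is half the picture's height over the tangent of half this angle, whatever the lens; pixels are square), "cx", "cy" (the principal point, pixels), "pose" (4x4, takes a point from camera to world coordinates); the wrist camera has in their place "T_tool_cam" (4x4, takes a point from camera to tool coordinates, whose origin is the TCP and whose axes are the flange's). Camera axes: x right, y up, looking along -z (the intrinsics and any distortion apply to the point x, -y, -z); pixel columns grow to the right and rows downward; lengths in mm; the calibration is good to about 2 mm. The wrist camera is an equidistant fisheye: a pixel r from the principal point sees the ray r / f radians off the axis. A picture is of the moment at which its call begins: read the wrist's pose just before it. There is no depth.
- workorder.close_job(): hands the job in; it is judged then, once.
The state is a dict: "time": time; "joint_positions": joint angles; "dq": joint speeds; "tau": joint torques, N m; "tool_pos": TCP position; "tcp_rot": TCP orientation; "contact_force": force on the tool from outside, world axes, zero at the start; "moment": the same for the moment, N m; "grip_width": finger opening in mm; "finger_force": force on a finger pad.
Only numpy, scipy, OpenCV 4.12 (cv2) and the standard library are available. Lean on these libraries where they do the work, as an engineer would, in place of code of your own. Each camera call takes 0.05 s, during which the arm holds its last target. There are 200 camera calls.

TASK

The bare cardboard block lies behind three foil-wrapped display pieces on the black board. First stand all three pieces upright on the green pad, leaving the bare block where it is; then lay the bare block flat in the middle of the blue foil sheet, lengthwise along the sheet on its white fold lines; and only then stand each piece back in the middle of the card of its own colour, square to the card. Do not tip any piece over and leave the mug where it is.

Things in the scene. Friction and masses are not known exactly. Their poses are not given: they have to be found in the camera images.
- red_stand: Glossy red display stand, loose, upright: a base 50 x 40 mm (own x by y), 22 mm high, with a column 36 x 30 mm (x by y) centred on it up to 118 mm above the underside. About 160 g. Origin: centre of the underside; z up, x along the base's longer (50 mm) side. Starts standing on the red card.
- yellow_domino: Yellow upright block with black dots, loose, 50 x 40 mm (own x by y), 110 mm tall. About 170 g. Origin: centre of the underside; z up, x along its 50 mm side. Starts standing on the yellow card.
- white_block: White upright block with a black band round its middle, loose, 50 x 40 mm (own x by y), 100 mm tall. About 150 g. Origin: centre of the underside; z up, x along its 50 mm side. Starts standing on the white card.
- core: Bare brown cardboard block, loose, lying flat: 44 mm (own x) by 90 mm (own y) by 40 mm high, about 120 g. Origin: centre of the underside; z up. Starts on the black board (6 mm thick, 170 x 190 mm), just behind the row of three pieces as seen from the robot, with a gap of only some 10 mm to them.
- red_card: Red card, fixed to the black board, 60 x 50 mm (own x by y), 3 mm thick; its top is 9 mm above the table. Home of the red stand. Origin: centre of the underside (6 mm above the table); z up, x along its 60 mm side. The three cards lie in a row at 56 mm pitch, side by side along y, in any order; pieces on them stand about 16 mm apart.
- yellow_card: Yellow card, fixed, same size, axes and origin as the red card. Home of the yellow dotted block.
- white_card: White card, fixed, same size, axes and origin as the red card. Home of the white banded block.
- park: Green pad lying on the table, fixed, 150 mm (own x) by 210 mm (own y), 4 mm thick: the side area, with room for the three pieces in a row along its y. Origin: centre of the underside, at table height; z up.
- foil: Blue foil sheet lying on the table, fixed, 140 mm (own x) by 190 mm (own y, its length), counted as 3 mm thick; white fold lines cross on it and mark a rectangle of 44 x 90 mm, lengthwise, in its middle. Origin: centre of the underside, at table height; z up.
- mug: Blue mug, loose, 76 mm across and 85 mm tall, with a handle at its own +y, standing at the far side of the table. Bystander. Origin: centre of the underside; z up.
Not all that is in view belongs to the job. There is more than one size of the red_stand; the job needs the largest.

How it is judged:
By the outcome, as a careful person would: the job done as asked, in the order asked, and still so for the second after the job is handed in, with the robot touching nothing.
It also fails if it takes over 144 s, if anything falls off the work surface, if the arm or the gripper's body presses on something with over 40 N, if the wrist force passes 120 N, or if a joint passes its speed limit or range.

## Working session

There is one attempt and no reset: what is moved stays moved. The work goes in short steps, Python scripts to look and compute and a shell command to move; the robot and the scene stay as the last step left them, time stands still between calls to the robot, and variables do not carry over. Pictures are saved under pics/ and viewed, at most 14 in all, crops included, and the job is handed in when it is done.

```bash
ls; mkdir -p pics; python3 - <<'E'
from plant import get_obs, vision
import cv2,numpy as np
print(get_obs())
for n in("scene","top","wrist"):
    c=vision.capture(n); cv2.imwrite(f"pics/{n}0.png",c["pixels"][:,:,::-1])
    print(n,{k:(np.round(v,4).tolist() if k!="pixels" else 0) for k,v in c.items()})
E
```

```text
pics
{'time': 0.0, 'joint_positions': array([-1.33296729e+00,  3.42711673e-01,  1.52499534e+00,  8.99284248e-06,
        1.27539436e+00, -1.46018994e-01]), 'dq': array([ 0.00085348,  0.00023044, -0.00121008,  0.00113635,  0.00084589,
        0.00087125]), 'tau': array([ 3.84647910e-05, -4.31238055e+01, -2.44224715e+01,  7.17138383e-02,
        5.57273731e-02, -1.25656666e-04]), 'tool_pos': array([ 196.52763711, -486.40165558,  226.05826174]), 'tcp_rot': array([-3.14010124e+00, -2.28027566e-04,  3.83845241e-01]), 'contact_force': array([-0.07969157,  0.34104166, -0.0624755 ]), 'moment': array([ 0.02100358, -0.04147373, -0.02674804]), 'finger_force': 0.0, 'grip_width': 91.97010273956003}
scene {'pixels': 0, 'vfov': 51.0687, 'cx': 328.4658, 'cy': 236.9338, 'pose': [[0.5937, -0.6594, 0.4612, 1067.3286], [0.8046, 0.4795, -0.3503, -384.3458], [0.0099, 0.5791, 0.8152, 865.8813], [0.0, 0.0, 0.0, 1.0]]}
top {'pixels': 0, 'vfov': 56.3332, 'cx': 316.4655, 'cy': 245.4121, 'pose': [[-0.0191, 0.9953, -0.0946, 504.1604], [-0.9992, -0.0222, -0.0323, -23.9419], [-0.0342, 0.0939, 0.995, 849.679], [0.0, 0.0, 0.0, 1.0]]}
wrist {'pixels': 0, 'vfov': 65.7065, 'cx': 323.4825, 'cy': 236.1035, 'T_tool_cam': [[-0.0, 0.9634, 0.2681, 72.1162], [1.0, -0.0002, 0.0008, -0.6373], [0.0008, 0.2681, -0.9634, -158.7507], [0.0, 0.0, 0.0, 1.0]]}
```

View pics/top0.png

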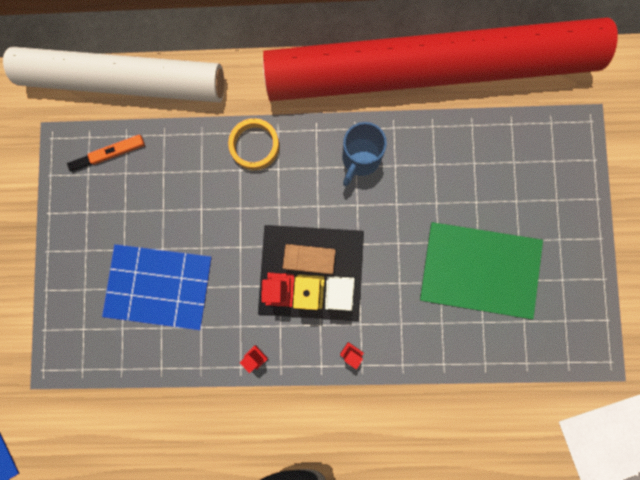

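View pics/scene0.png

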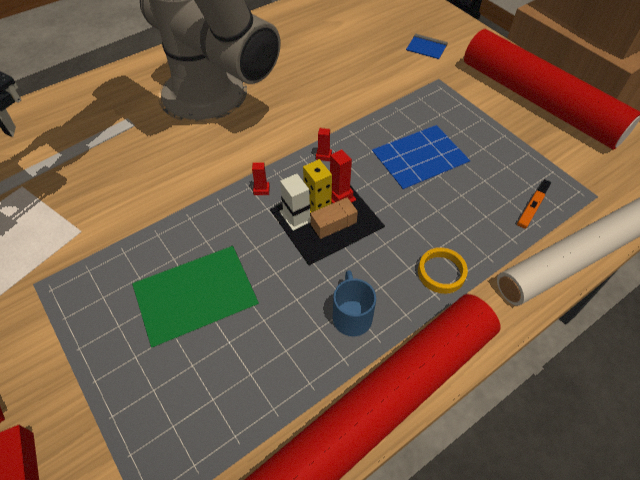

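Top view: the candidates for the red stand are the one on the black board at (277,290) and two smaller ones at (253,359) and (352,355). In the scene view these are (341,175), (324,143) and (260,178). The largest is the one on the board, in the row with the yellow (308,292) and white (340,293) pieces. The core is at (309,259), the foil at (157,287), the green pad at (482,270) and the mug at (364,145). I'll check this choice in a close crop and measure.

```bash
cat > h.py <<'E'
import numpy as np,cv2
from scipy.spatial.transform import Rotation as R
from plant import get_obs, vision
def cap(n):
    o=get_obs(); c=vision.capture(n); c['n']=n
    c['f']=240/np.tan(np.radians(c['vfov']/2))
    if n=='wrist':
        T=np.eye(4);T[:3,:3]=R.from_euler('xyz',o['tcp_rot']).as_matrix();T[:3,3]=o['tool_pos']
        c['pose']=T@c['T_tool_cam']
    return c
def px2w(c,uv,z):
    uv=np.atleast_2d(np.asarray(uv,float)); d=(uv-[c['cx'],c['cy']])/c['f']
    if c['n']=='wrist':
        r=np.linalg.norm(d,axis=1,keepdims=True)+1e-9
        v=np.hstack([d/r*np.sin(r),np.cos(r)])
    else: v=np.hstack([d,np.ones((len(d),1))])
    v=v*[1,-1,-1]; v=v@c['pose'][:3,:3].T; p=c['pose'][:3,3]
    return p+v*((z-p[2])/v[:,2])[:,None]
def w2px(c,p):
    q=(np.atleast_2d(p)-c['pose'][:3,3])@c['pose'][:3,:3]*[1,-1,-1]
    if c['n']=='wrist':
        s=np.linalg.norm(q[:,:2],axis=1,keepdims=True)+1e-9
        d=q[:,:2]/s*np.arctan2(s,q[:,2:])
    else: d=q[:,:2]/q[:,2:]
    return d*c['f']+[c['cx'],c['cy']]
def blobs(c,lo,hi,z,amin=40,roi=None):
    "HSV segment; min-area rect of each blob projected on plane z: centre, sizes, angle of long side mod 180 deg"
    m=cv2.inRange(cv2.cvtColor(c['pixels'],cv2.COLOR_RGB2HSV),np.array(lo),np.array(hi))
    if roi: k=np.zeros_like(m);x0,y0,x1,y1=roi;k[y0:y1,x0:x1]=255;m&=k
    m=cv2.morphologyEx(m,cv2.MORPH_CLOSE,np.ones((5,5)))
    out=[]
    for t in cv2.findContours(m,cv2.RETR_EXTERNAL,cv2.CHAIN_APPROX_NONE)[0]:
        if cv2.contourArea(t)<amin: continue
        w=px2w(c,t[:,0,:],z)[:,:2].astype(np.float32)
        b=cv2.boxPoints(cv2.minAreaRect(w)); e=[b[1]-b[0],b[2]-b[1]]; e.sort(key=np.linalg.norm)
        a=np.degrees(np.arctan2(e[1][1],e[1][0]))%180
        out.append((np.round(b.mean(0),1).tolist(),[round(float(np.linalg.norm(x)),1) for x in e],round(float(a),1),np.round(t[:,0].mean(0)).tolist()))
    return out
def show(c,name,roi=None,s=1):
    i=c['pixels'][:,:,::-1]
    if roi: i=i[roi[1]:roi[3],roi[0]:roi[2]]
    cv2.imwrite(f'pics/{name}.png',cv2.resize(i,None,fx=s,fy=s,interpolation=cv2.INTER_CUBIC))
E
python3 - <<'E'
from h import *
c=cap('top')
print('foil',blobs(c,(100,120,60),(125,255,255),3,2000,(60,230,230,340)))
print('park',blobs(c,(45,80,40),(85,255,255),4,2000))
print('board',blobs(c,(0,0,0),(180,255,45),6,1000,(240,210,380,330)))
print('core top',blobs(c,(5,60,80),(18,255,255),46,200,(270,230,350,280)))
print('yel',blobs(c,(22,100,150),(35,255,255),119,100,(270,265,350,320)))
print('white',blobs(c,(0,0,170),(180,60,255),109,100,(320,265,360,320)))
print('red',blobs(c,(0,120,60),(6,255,255),127,50,(255,265,300,320)))
s=cap('scene')
a=cv2.resize(c['pixels'][215:375,230:380],(450,480),interpolation=2);b=cv2.resize(s['pixels'][120:280,235:395],(320,320),interpolation=2)
b=cv2.copyMakeBorder(b,0,160,0,0,0); cv2.imwrite('pics/crop.png',np.hstack([a,b])[:,:,::-1])
E
```

```text
foil [([513.0999755859375, 310.1000061035156], [139.9, 190.8], 81.6, [157.0, 287.0])]
park [([532.5, -302.70001220703125], [149.4, 209.4], 79.5, [482.0, 270.0])]
board []
core top [([557.4000244140625, 16.799999237060547], [47.1, 92.8], 82.8, [309.0, 258.0])]
yel [([497.0, 14.800000190734863], [46.6, 51.9], 174.7, [307.0, 292.0])]
white [([495.6000061035156, -35.900001525878906], [43.8, 52.8], 174.6, [340.0, 293.0])]
red [([503.8999938964844, 65.0], [52.5, 54.2], 174.3, [278.0, 289.0])]
```

View pics/crop.png

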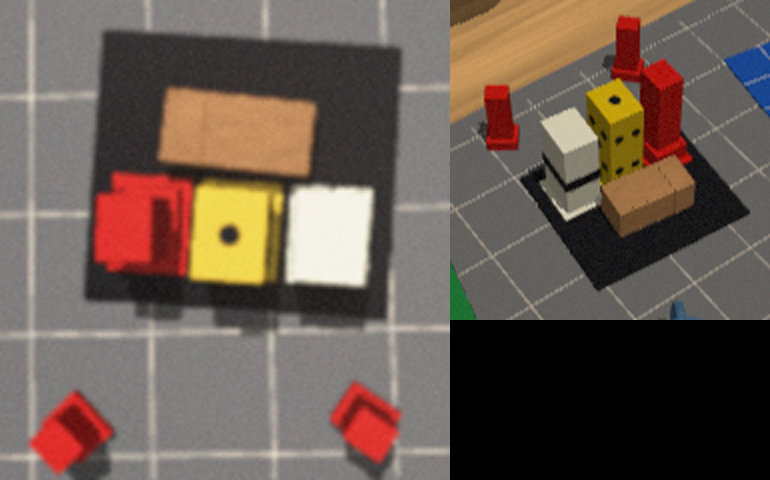

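The crop shows the tall red stand on the board at top px (272,293). Both loose red pieces are clearly smaller, so the choice stands. Next I'll move over the row for a close wrist view.

```bash
cat >> h.py <<'E'
def plan(x,y,z,yaw=None,frm=None):
    "print tool-frame dp (m) and z rotation for a world target; frm=(x,y,z,yaw) start if not current"
    if frm is None:
        o=get_obs(); frm=(*o['tool_pos'],o['tcp_rot'][2])
    a=frm[3]; d=np.array([x,y,z])-frm[:3]
    yaw=a if yaw is None else yaw
    print('dp',np.round([(d[0]*np.cos(a)+d[1]*np.sin(a))/1e3,(d[0]*np.sin(a)-d[1]*np.cos(a))/1e3,-d[2]/1e3],4),'rz',round(a-yaw,4),'rows>=',round(max(np.linalg.norm(d)/62.5,abs(a-yaw)/.187),1))
E
python3 -c "
from h import *
plan(470,-10,330,1.475)"
```

```text
dp [ 0.432  -0.3396 -0.1036] rz -1.0912 rows>= 8.9
```

```bash
python3 -m pendant '{"dp":[[0,0,-0.06],[0.432,-0.34,-0.104],[0.432,-0.34,-0.104],[0.432,-0.34,-0.104],[0.432,-0.34,-0.104],[0.432,-0.34,-0.104],[0.432,-0.34,-0.104],[0.432,-0.34,-0.104]],"rotation":[[0,0,0],[0,0,-1.09],[0,0,-1.09],[0,0,-1.09],[0,0,-1.09],[0,0,-1.09],[0,0,-1.09],[0,0,-1.09]]}'
python3 -c "
from h import *
plan(470,-10,330,1.475)"
```

```text
time: 1.25
tool_pos: [414.0, -106.5, 322.0]
tcp_rot: [3.141, 0.0, 1.475]
contact_force: [1.5, -0.6, -0.2]
grip_width: 91.8
finger_force: 0.0
dp [ 0.1014  0.0465 -0.008 ] rz 0.0003 rows>= 1.8
```

```bash
python3 -m pendant '{"dp":[[0.101,0.046,-0.008],[0.101,0.046,-0.008],[0.101,0.046,-0.008],[0.101,0.046,-0.008]],"rotation":[[0,0,0],[0,0,0],[0,0,0],[0,0,0]]}'
python3 -c "
from h import *
c=cap('wrist');show(c,'w1')"
```

```text
time: 1.75
tool_pos: [468.6, -12.5, 329.3]
tcp_rot: [-3.141, 0.0, 1.474]
contact_force: [1.4, -0.9, -0.3]
grip_width: 91.7
finger_force: 0.0
```

View pics/w1.png

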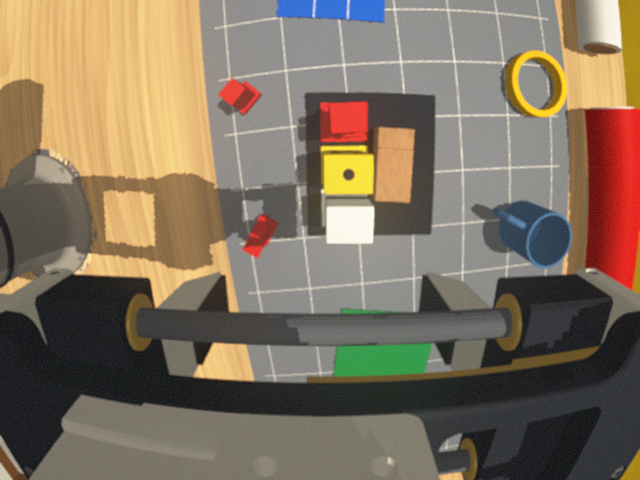

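The wrist view shows the row: red (345,118), yellow (347,172), white (350,222), with the core at (394,165). The mug and the small red stands are clear. I'll measure the tops and the board.

```bash
python3 - <<'E'
from h import *
c=cap('wrist'); t=cap('top')
for k in (c,t):
    w=k is c
    roi=(300,85,445,240) if w else (240,215,380,330)
    hsv=cv2.cvtColor(k['pixels'],cv2.COLOR_RGB2HSV)
    print('---',k['n'])
    for v in (35,45,55): print('board',v,blobs(k,(0,0,0),(180,255,v),6,2000,roi))
    print('core',blobs(k,(4,60,80),(18,255,255),46,200,(370,115,430,215) if w else (270,230,350,280)))
    for v in (150,190,210,225):
        print(v,'yel',blobs(k,(20,100,v),(35,255,255),119,150,roi),'white',blobs(k,(0,0,v),(180,60,255),109,150,roi),'red',blobs(k,(0,120,v),(8,255,255),127,60,roi))
show(c,'w1c',(290,80,450,250),4.5*.78)
E
```

```text
--- wrist
board 35 []
board 45 []
board 55 []
core [([555.4000244140625, 11.5], [58.2, 109.4], 85.5, [392.0, 169.0])]
150 yel [([495.29998779296875, 23.700000762939453], [48.3, 53.7], 174.9, [347.0, 169.0])] white [([525.7999877929688, 28.600000381469727], [156.8, 165.9], 84.4, [377.0, 166.0])] red [([495.5, 71.5999984741211], [38.8, 45.8], 175.6, [343.0, 121.0])]
190 yel [([495.29998779296875, 23.700000762939453], [48.3, 51.8], 175.0, [347.0, 169.0])] white [([489.6000061035156, -33.099998474121094], [35.8, 58.7], 174.4, [347.0, 224.0])] red [([495.8999938964844, 71.9000015258789], [38.1, 45.0], 175.8, [343.0, 122.0])]
210 yel [([495.20001220703125, 23.700000762939453], [48.2, 51.8], 174.8, [347.0, 169.0])] white [([493.79998779296875, -33.5], [35.8, 50.1], 174.4, [350.0, 223.0])] red [([495.6000061035156, 71.69999694824219], [37.3, 43.4], 174.8, [343.0, 123.0])]
225 yel [([494.8999938964844, 23.799999237060547], [46.3, 51.0], 174.9, [347.0, 169.0])] white [([494.0, -33.599998474121094], [35.8, 48.6], 174.5, [350.0, 223.0])] red [([495.6000061035156, 72.19999694824219], [36.4, 43.4], 174.8, [343.0, 123.0])]
--- top
board 35 []
board 45 []
board 55 [([575.5, 9.899999618530273], [72.5, 195.4], 79.2, [311.0, 252.0])]
core []
150 yel [] white [([470.3999938964844, 14.5], [65.3, 228.1], 89.1, [305.0, 316.0])] red []
190 yel [] white [] red []
210 yel [] white [] red []
225 yel [] white [] red []
```

View pics/w1c.png

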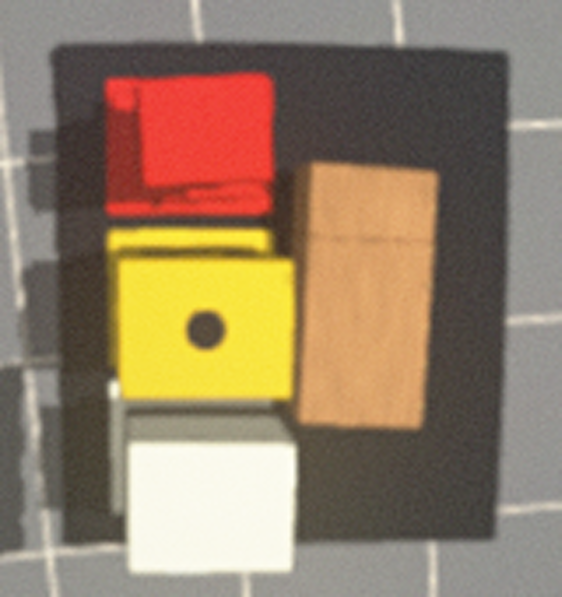

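In this crop (scale 3.51, origin (290,80)) the corners are clear: yellow top (118,262)-(292,398), white top (128,440)-(294,573), red column top (138,88)-(274,182), and the four board corners. I'll convert them.

```bash
python3 - <<'E'
from h import *
c=cap('wrist')
for n,q,z in [('yel',[(118,261),(294,259),(292,398),(120,399)],119),('white',[(130,439),(296,442),(293,573),(127,572)],109),('red',[(138,82),(272,75),(275,184),(146,186)],127),('board',[(54,45),(509,52),(495,540),(67,545)],6),('core',[(312,163),(438,172),(424,429),(299,424)],46)]:
    w=px2w(c,np.array(q)/3.51+[290,80]-.3,z)[:,:2]
    e=w[[1,2,3,0]]-w; print(n,np.round(w.mean(0),1),'sides',np.round(np.linalg.norm(e,axis=1),1),'ang',np.round(np.degrees(np.arctan2(e[:,1],e[:,0])),1))
E
```

```text
yel [496.3  18.8] sides [49.8 40.  49.5 39.5] ang [ -4.4 -95.3 175.   85.2]
white [494.  -35.7] sides [49.4 40.7 50.7 41. ] ang [ -6.5 -95.  173.9  83.2]
red [501.3  74.5] sides [36.7 30.4 35.5 29. ] ang [ -1.7 -93.7 176.   88.7]
board [534.  16.] sides [169.5 189.2 168.1 188.5] ang [ -4.7 -95.  175.   85.5]
core [557.3  17. ] sides [43.8 89.8 44.6 90. ] ang [ -7.5 -96.9 172.7  82.6]
```

Sizes and angles agree: the board yaw is -5° and the row lies 38 mm in front of the board centre at 56 mm pitch. The order is white, then yellow, then red, filling the pad's far slot first. Moving to white now.

```bash
python3 -c "
from h import *
plan(493.5,-36,180,1.484);plan(493.5,-36,71,1.484)"
```

```text
dp [-0.02    0.027   0.1497] rz -0.0122 rows>= 2.5
dp [-0.02    0.027   0.2587] rz -0.0122 rows>= 4.2
```

```bash
python3 -m pendant '{"dp":[[-0.02,0.027,0.05],[-0.02,0.027,0.1],[-0.02,0.027,0.15],[-0.02,0.027,0.15],[-0.02,0.027,0.19],[-0.02,0.027,0.23],[-0.02,0.027,0.259],[-0.02,0.027,0.259]],"rotation":[[0,0,-0.012],[0,0,-0.012],[0,0,-0.012],[0,0,-0.012],[0,0,-0.012],[0,0,-0.012],[0,0,-0.012],[0,0,-0.012]]}'
python3 -c "
from h import *
c=cap('wrist');show(c,'w2')
plan(493.5,-36,71,1.484)"
```

```text
time: 2.95
tool_pos: [494.1, -35.3, 71.2]
tcp_rot: [-3.141, -0.0, 1.485]
contact_force: [-0.2, 0.4, 0.2]
grip_width: 92.0
finger_force: 0.0
dp [-0.0007 -0.0015  0.0013] rz 0.0013 rows>= 0.0
```

View pics/w2.png

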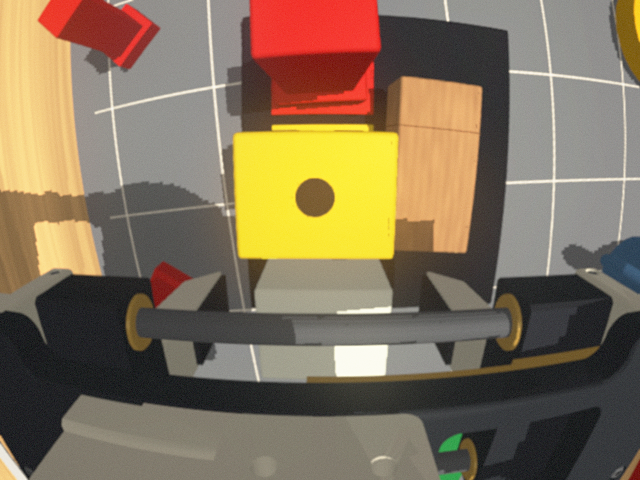

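The white block sits between the open fingers (about (325,310)) with a clear gap on both sides, and the fingers are above the core. Closing.

```bash
python3 -m pendant '{"dp":[[0,0,0],[0,0,0],[0,0,0],[0,0,0],[0,0,0],[0,0,0]],"rotation":[[0,0,0],[0,0,0],[0,0,0],[0,0,0],[0,0,0],[0,0,0]]}' 0.03
python3 -c "
from h import *
plan(520.6,-366,140);plan(520.6,-366,66)"
```

```text
time: 3.75
tool_pos: [494.0, -34.8, 70.7]
tcp_rot: [3.141, 0.0, 1.486]
contact_force: [0.2, 0.3, 3.2]
grip_width: 49.8
finger_force: 30.0
dp [-0.3277  0.0546 -0.0693] rz 0.0 rows>= 5.4
dp [-0.3277  0.0546  0.0047] rz 0.0 rows>= 5.3
```

```bash
python3 -m pendant '{"dp":[[0,0,-0.03],[0,0,-0.07],[-0.03,0.005,-0.07],[-0.08,0.013,-0.07],[-0.13,0.022,-0.07],[-0.18,0.03,-0.07],[-0.23,0.038,-0.07],[-0.28,0.047,-0.07]],"rotation":[[0,0,0],[0,0,0],[0,0,0],[0,0,0],[0,0,0],[0,0,0],[0,0,0],[0,0,0]]}'
python3 -c "
from h import *
plan(520.6,-366,140,1.484);plan(520.6,-366,66,1.484)"
```

```text
time: 4.75
tool_pos: [516.6, -319.3, 140.1]
tcp_rot: [-3.141, -0.001, 1.486]
contact_force: [0.3, 0.0, -1.2]
grip_width: 49.9
finger_force: 30.0
dp [-0.0462  0.0079  0.0001] rz 0.0016 rows>= 0.7
dp [-0.0462  0.0079  0.0741] rz 0.0016 rows>= 1.4
```

```bash
python3 -m pendant '{"dp":[[-0.03,0.005,0],[-0.046,0.008,0],[-0.046,0.008,0.02],[-0.046,0.008,0.05],[-0.046,0.008,0.067],[-0.046,0.008,0.072],[-0.046,0.008,0.074],[-0.046,0.008,0.074]],"rotation":[[0,0,0],[0,0,0],[0,0,0],[0,0,0],[0,0,0],[0,0,0],[0,0,0],[0,0,0]]}'
```

```text
time: 5.75
tool_pos: [521.5, -364.6, 67.5]
tcp_rot: [3.14, 0.001, 1.486]
contact_force: [-0.1, -0.2, -1.3]
grip_width: 49.7
finger_force: 30.0
```

```bash
python3 -c "
from h import *
for i in range(3):
  o=get_obs();print(o['tool_pos'],o['tcp_rot'][2],o['contact_force']);vision.capture('top')"
```

```text
[ 521.46662399 -364.60386311   67.5177473 ] 1.4859555547394172 [-0.11717535 -0.20636096 -1.31762294]
[ 521.44309857 -364.672755     67.59300159] 1.4858722838162612 [ 0.56675603 -0.47286975 -0.91511243]
[ 521.39155453 -364.65382546   67.54466374] 1.485873680448513 [ 0.18735754  0.68396312 -1.4798379 ]
```

```bash
python3 -m pendant '{"dp":[[0,0,0.001],[0,0,0.0015],[0,0,0.002],[0,0,0.002]],"rotation":[[0,0,0],[0,0,0],[0,0,0],[0,0,0]]}'
```

```text
time: 6.4
tool_pos: [521.2, -364.5, 65.7]
tcp_rot: [3.141, 0.001, 1.486]
contact_force: [-0.7, 0.8, 6.7]
grip_width: 49.5
finger_force: 30.0
```

```bash
python3 -m pendant '{"dp":[[0,0,0],[0,0,0],[0,0,0],[0,0,-0.02],[0,0,-0.06],[0,0,-0.11],[0,0,-0.13],[0.05,-0.008,-0.13]],"rotation":[[0,0,0],[0,0,0],[0,0,0],[0,0,0],[0,0,0],[0,0,0],[0,0,0],[0,0,0]]}' 0.09
python3 -c "
from h import *
plan(496.2,18.8,195,1.484)
t=cap('top')
print('white',blobs(t,(0,0,170),(180,60,255),104,100,(425,220,545,320)))
"
```

```text
time: 7.4
tool_pos: [518.0, -316.4, 196.4]
tcp_rot: [3.137, 0.003, 1.482]
contact_force: [1.1, 1.7, -1.5]
grip_width: 89.8
finger_force: 0.0
dp [ 0.332  -0.0513  0.0014] rz -0.0018 rows>= 5.4
white []
```

```bash
python3 -m pendant '{"dp":[[0.06,-0.009,0],[0.12,-0.018,0],[0.18,-0.027,0],[0.24,-0.036,0],[0.3,-0.045,0],[0.332,-0.051,0],[0.332,-0.051,0],[0.332,-0.051,0]],"rotation":[[0,0,0],[0,0,0],[0,0,0],[0,0,0],[0,0,0],[0,0,0],[0,0,0],[0,0,0]]}'
python3 -c "
from h import *
plan(496.2,18.8,71,1.484)
t=cap('top')
show(t,'t2',(240,200,560,340),2.4)
"
```

```text
time: 8.45
tool_pos: [494.8, 20.8, 194.6]
tcp_rot: [3.141, 0.001, 1.486]
contact_force: [-0.2, -0.5, 0.1]
grip_width: 90.0
finger_force: 0.0
dp [-0.0018  0.0015  0.1236] rz 0.0021 rows>= 2.0
```

View pics/t2.png

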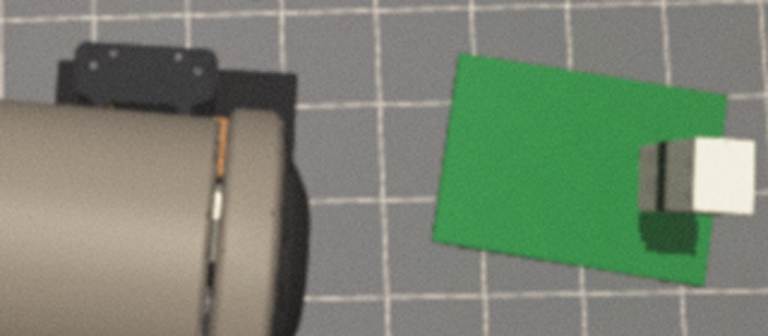

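The white block stands upright inside the green pad, near its right edge; in the crop its base spans about (640–697, 145–212). Next is yellow.

```bash
python3 -m pendant '{"dp":[[-0.002,0.0015,0.03],[-0.002,0.0015,0.07],[-0.002,0.0015,0.11],[-0.002,0.0015,0.124],[-0.002,0.0015,0.124]],"rotation":[[0,0,0],[0,0,0],[0,0,0],[0,0,0],[0,0,0]]}'
python3 -m pendant '{"dp":[[0,0,0],[0,0,0],[0,0,0],[0,0,0],[0,0,0]],"rotation":[[0,0,0],[0,0,0],[0,0,0],[0,0,0],[0,0,0]]}' 0.03
python3 -c "
from h import *
plan(532.5,-303,135,1.484);plan(532.5,-303,66.2,1.484)"
```

```text
time: 9.12
tool_pos: [496.0, 18.4, 70.3]
tcp_rot: [-3.14, 0.0, 1.485]
contact_force: [-0.1, 0.4, 0.3]
grip_width: 90.1
finger_force: 0.0
time: 9.75
tool_pos: [496.1, 19.2, 70.8]
tcp_rot: [3.141, 0.0, 1.486]
contact_force: [0.3, 0.7, 2.0]
grip_width: 50.2
finger_force: 30.0
dp [-0.318   0.0636 -0.0642] rz 0.0019 rows>= 5.3
dp [-0.318   0.0636  0.0046] rz 0.0019 rows>= 5.2
```

```bash
python3 -m pendant '{"dp":[[0,0,-0.03],[0,0,-0.07],[-0.03,0.006,-0.07],[-0.08,0.016,-0.07],[-0.13,0.026,-0.07],[-0.18,0.036,-0.07],[-0.23,0.046,-0.07],[-0.28,0.056,-0.07]],"rotation":[[0,0,0],[0,0,0],[0,0,0],[0,0,0],[0,0,0],[0,0,0],[0,0,0],[0,0,0]]}'
python3 -c "
from h import *
plan(532.5,-303,65.8,1.484)"
```

```text
time: 10.75
tool_pos: [527.7, -266.0, 140.1]
tcp_rot: [-3.141, -0.001, 1.486]
contact_force: [0.9, 0.3, -1.9]
grip_width: 49.7
finger_force: 30.0
dp [-0.0364  0.0079  0.0743] rz 0.0017 rows>= 1.3
```

```bash
python3 -m pendant '{"dp":[[-0.03,0.007,0],[-0.038,0.008,0],[-0.038,0.008,0.025],[-0.038,0.008,0.055],[-0.038,0.008,0.07],[-0.038,0.008,0.073],[-0.038,0.008,0.0745],[-0.038,0.008,0.0755]],"rotation":[[0,0,0],[0,0,0],[0,0,0],[0,0,0],[0,0,0],[0,0,0],[0,0,0],[0,0,0]]}'
python3 -m pendant '{"dp":[[0,0,0],[0,0,0]],"rotation":[[0,0,0],[0,0,0]]}'
```

```text
time: 11.75
tool_pos: [533.3, -303.4, 66.1]
tcp_rot: [3.14, 0.001, 1.486]
contact_force: [0.5, -1.0, -1.9]
grip_width: 49.7
finger_force: 30.0
time: 12.0
tool_pos: [533.2, -303.4, 65.9]
tcp_rot: [3.14, 0.001, 1.486]
contact_force: [0.2, -0.2, 0.3]
grip_width: 50.0
finger_force: 30.0
```

```bash
python3 -m pendant '{"dp":[[0,0,0.0005],[0,0,0.0005],[0,0,0.0005],[0,0,-0.02],[0,0,-0.06],[0,0,-0.11],[0,0,-0.13],[0.05,-0.008,-0.13]],"rotation":[[0,0,0],[0,0,0],[0,0,0],[0,0,0],[0,0,0],[0,0,0],[0,0,0],[0,0,0]]}' 0.09
python3 -c "
from h import *
plan(501.2,74.8,195,1.484)
"
```

```text
time: 13.0
tool_pos: [529.9, -255.2, 197.1]
tcp_rot: [3.137, 0.003, 1.482]
contact_force: [0.6, 1.0, -0.8]
grip_width: 90.0
finger_force: 0.0
dp [ 0.3261 -0.0579  0.0021] rz -0.002 rows>= 5.3
```

```bash
python3 -m pendant '{"dp":[[0.06,-0.01,0],[0.12,-0.021,0],[0.18,-0.032,0],[0.24,-0.043,0],[0.3,-0.053,0],[0.325,-0.058,0],[0.325,-0.058,0],[0.325,-0.058,0]],"rotation":[[0,0,0],[0,0,0],[0,0,0],[0,0,0],[0,0,0],[0,0,0],[0,0,0],[0,0,0]]}'
python3 -c "
from h import *
plan(501.2,74.8,71.5,1.484)
c=cap('wrist');show(c,'w3')
"
```

```text
time: 14.0
tool_pos: [499.0, 75.4, 195.1]
tcp_rot: [3.141, 0.001, 1.486]
contact_force: [0.5, -0.6, -0.7]
grip_width: 90.3
finger_force: 0.0
dp [-0.0004  0.0022  0.1236] rz 0.0016 rows>= 2.0
```

View pics/w3.png

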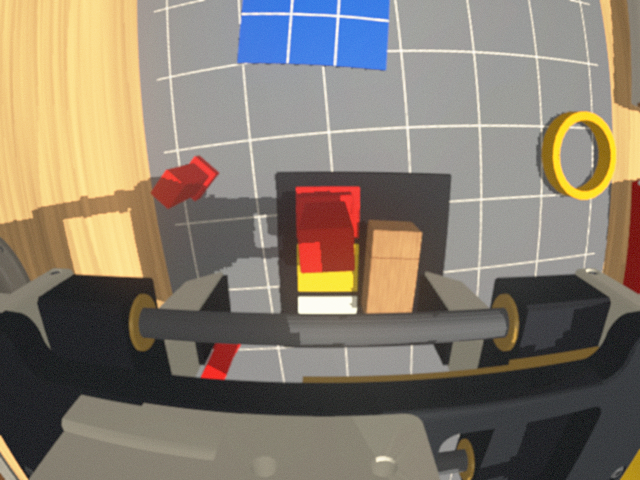

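The red stand is at (328,230). The yellow card (327,283) and the white card (327,303) are now bare. Descending on red.

```bash
python3 -m pendant '{"dp":[[0,0.002,0.03],[0,0.002,0.07],[0,0.002,0.11],[0,0.002,0.1235],[0,0.002,0.1235]],"rotation":[[0,0,0],[0,0,0],[0,0,0],[0,0,0],[0,0,0]]}'
python3 -m pendant '{"dp":[[0,0,0],[0,0,0],[0,0,0],[0,0,0],[0,0,0],[0,0,0]],"rotation":[[0,0,0],[0,0,0],[0,0,0],[0,0,0],[0,0,0],[0,0,0]]}' 0.02
python3 -c "
from h import *
plan(544.4,-240,140,1.484);plan(544.4,-240,66.2,1.484)"
```

```text
time: 14.68
tool_pos: [500.9, 75.2, 71.4]
tcp_rot: [-3.141, 0.0, 1.485]
contact_force: [0.7, 0.3, 0.6]
grip_width: 90.0
finger_force: 0.0
time: 15.42
tool_pos: [500.8, 76.0, 71.6]
tcp_rot: [3.142, 0.0, 1.486]
contact_force: [-0.3, -0.2, 0.3]
grip_width: 36.6
finger_force: 29.4
dp [-0.3111  0.0702 -0.0684] rz 0.0019 rows>= 5.2
dp [-0.3111  0.0702  0.0054] rz 0.0019 rows>= 5.1
```

```bash
python3 -m pendant '{"dp":[[0,0,-0.03],[0,0,-0.07],[-0.03,0.007,-0.07],[-0.08,0.018,-0.07],[-0.13,0.029,-0.07],[-0.18,0.04,-0.07],[-0.23,0.052,-0.07],[-0.28,0.063,-0.07]],"rotation":[[0,0,0],[0,0,0],[0,0,0],[0,0,0],[0,0,0],[0,0,0],[0,0,0],[0,0,0]]}'
python3 -m pendant '{"dp":[[-0.025,0.006,0],[-0.031,0.007,0],[-0.031,0.007,0.025],[-0.031,0.007,0.055],[-0.031,0.007,0.07],[-0.031,0.007,0.0735],[-0.031,0.007,0.0745],[-0.031,0.007,0.0745]],"rotation":[[0,0,0],[0,0,0],[0,0,0],[0,0,0],[0,0,0],[0,0,0],[0,0,0],[0,0,0]]}'
python3 -m pendant '{"dp":[[0,0,0],[0,0,0.0005]],"rotation":[[0,0,0],[0,0,0]]}'
```

```text
time: 16.42
tool_pos: [539.6, -209.9, 141.2]
tcp_rot: [-3.141, -0.0, 1.486]
contact_force: [-0.1, 0.8, -1.6]
grip_width: 36.4
finger_force: 29.4
time: 17.42
tool_pos: [544.7, -240.1, 68.1]
tcp_rot: [3.14, 0.001, 1.486]
contact_force: [1.3, -0.2, -2.0]
grip_width: 36.1
finger_force: 29.4
time: 17.68
tool_pos: [544.4, -240.0, 67.1]
tcp_rot: [3.141, 0.0, 1.486]
contact_force: [-0.6, -0.2, -3.1]
grip_width: 36.6
finger_force: 29.4
```

```bash
python3 -m pendant '{"dp":[[0,0,0.0005],[0,0,0.001],[0,0,0.001],[0,0,0.001]],"rotation":[[0,0,0],[0,0,0],[0,0,0],[0,0,0]]}'
```

```text
time: 18.18
tool_pos: [544.3, -240.0, 66.6]
tcp_rot: [3.141, 0.001, 1.486]
contact_force: [-1.8, 0.8, 6.0]
grip_width: 36.4
finger_force: 29.4
```

```bash
python3 -m pendant '{"dp":[[0,0,0],[0,0,0],[0,0,0],[0,0,-0.02],[0,0,-0.06],[0,0,-0.11],[0,0,-0.16],[0.03,0,-0.19]],"rotation":[[0,0,0],[0,0,0],[0,0,0],[0,0,0],[0,0,0],[0,0,0],[0,0,0],[0,0,0]]}' 0.09
python3 -c "
from h import *
plan(520,-40,255,1.484)
"
```

```text
time: 19.18
tool_pos: [547.1, -211.5, 258.2]
tcp_rot: [3.138, 0.002, 1.483]
contact_force: [0.2, 0.7, -0.6]
grip_width: 89.9
finger_force: 0.0
dp [ 0.1684 -0.042   0.0032] rz -0.0009 rows>= 2.8
```

```bash
python3 -m pendant '{"dp":[[0.05,-0.012,0],[0.11,-0.028,0],[0.168,-0.042,0],[0.168,-0.042,0],[0.168,-0.042,0],[0.168,-0.042,0]],"rotation":[[0,0,0],[0,0,0],[0,0,0],[0,0,0],[0,0,0],[0,0,0]]}'
python3 -c "
from h import *
c=cap('wrist'); np.save('w4.npy',c,allow_pickle=True)
print(w2px(c,[[496,19,9],[491,-36,9],[501,75,9],[557,17,46],[534,16,6]]).round())
show(c,'w4',(230,60,490,300),3)
"
```

```text
time: 19.92
tool_pos: [519.4, -40.3, 255.4]
tcp_rot: [-3.141, 0.0, 1.484]
contact_force: [0.1, 0.8, -0.4]
grip_width: 90.3
finger_force: 0.0
[[298. 150.]
 [298. 200.]
 [298.  98.]
 [357. 148.]
 [333. 149.]]
```

View pics/w4.png

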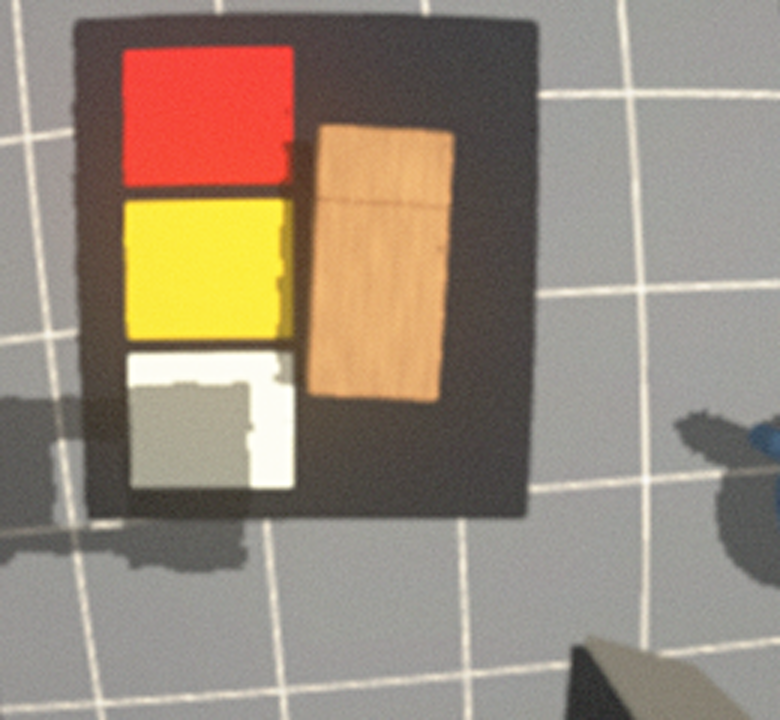

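The wrist crop (scale 3, origin (230,60)) shows all three bare cards, red (209,116), yellow (209,270) and white (212,420), with the core at (382,263). I'll measure the cards, core and foil.

```bash
python3 - <<'E'
from h import *
c=np.load('w4.npy',allow_pickle=True).item()
def rep(n,q,z):
    w=px2w(c,np.array(q)/3+[230,60]-.33,z)[:,:2]
    e=w[[1,2,3,0]]-w; print(n,np.round(w.mean(0),1),'sides',np.round(np.linalg.norm(e,axis=1),1),'ang',np.round(np.degrees(np.arctan2(e[:,1],e[:,0])),1))
rep('red',[(122,49),(294,46),(293,185),(124,188)],9)
rep('yel',[(124,200),(294,198),(293,340),(127,342)],9)
rep('white',[(128,352),(295,350),(294,490),(130,489)],9)
rep('board',[(76,21),(538,22),(525,518),(90,517)],6)
rep('core',[(319,125),(454,132),(439,401),(309,394)],46)
E
```

```text
red [502.5  75.1] sides [61.7 51.1 60.9 51.4] ang [ -5.  -95.4 175.3  85.6]
yel [497.9  19.1] sides [61.3 51.7 60.7 52.1] ang [ -5.  -95.3 175.3  85.3]
white [493.3 -36.4] sides [61.2 52.5 61.6 51.7] ang [ -4.7 -95.2 174.6  84.3]
board [533.8  16.4] sides [168.6 188.1 167.  187. ] ang [ -4.7 -95.  174.9  85.5]
core [556.8  17.7] sides [44.2 90.2 43.8 89.4] ang [ -6.7 -97.2 172.3  83.1]
```

```bash
python3 -c "
from h import *
plan(557,17.5,120,1.449);plan(557,17.5,15,1.449)
"
```

```text
dp [0.0609 0.0325 0.1354] rz 0.0348 rows>= 2.4
dp [0.0609 0.0325 0.2404] rz 0.0348 rows>= 4.0
```

```bash
python3 -m pendant '{"dp":[[0.04,0.02,0.02],[0.061,0.0325,0.06],[0.061,0.0325,0.11],[0.061,0.0325,0.135],[0.061,0.0325,0.17],[0.061,0.0325,0.21],[0.061,0.0325,0.24],[0.061,0.0325,0.24]],"rotation":[[0,0,0.035],[0,0,0.035],[0,0,0.035],[0,0,0.035],[0,0,0.035],[0,0,0.035],[0,0,0.035],[0,0,0.035]]}'
python3 -m pendant '{"dp":[[0,0,0],[0,0,0],[0,0,0],[0,0,0],[0,0,0],[0,0,0]],"rotation":[[0,0,0],[0,0,0],[0,0,0],[0,0,0],[0,0,0],[0,0,0]]}' 0.03
python3 -c "
from h import *
plan(513,310,85,1.424);plan(513,310,13,1.424)"
```

```text
time: 20.98
tool_pos: [555.2, 18.1, 13.3]
tcp_rot: [-3.136, 0.0, 1.449]
contact_force: [-0.1, 0.8, 0.5]
grip_width: 90.1
finger_force: 0.0
time: 21.72
tool_pos: [556.7, 19.1, 15.8]
tcp_rot: [3.141, 0.0, 1.451]
contact_force: [-0.3, 0.3, 2.9]
grip_width: 43.8
finger_force: 30.0
dp [ 0.2836 -0.0782 -0.0692] rz 0.027 rows>= 4.8
dp [ 0.2836 -0.0782  0.0028] rz 0.027 rows>= 4.7
```

```bash
python3 -m pendant '{"dp":[[0,0,-0.03],[0,0,-0.08],[0.04,-0.01,-0.12],[0.09,-0.025,-0.16],[0.14,-0.04,-0.16],[0.15,-0.042,-0.16],[0.15,-0.042,-0.16],[0.15,-0.042,-0.16]],"rotation":[[0,0,0],[0,0,0],[0,0,0],[0,0,0.027],[0,0,0.027],[0,0,0.027],[0,0,0.027],[0,0,0.027]]}'
python3 -c "
from h import *
c=cap('wrist'); show(c,'w5')
print(blobs(c,(100,120,60),(125,255,255),3,2000,(150,0,560,270)))
print(w2px(c,[[513,310,3]]).round(),get_obs()['tool_pos'])
"
```

```text
time: 22.72
tool_pos: [533.0, 171.7, 175.0]
tcp_rot: [-3.141, 0.001, 1.423]
contact_force: [0.7, -0.5, -1.6]
grip_width: 43.8
finger_force: 30.0
[([510.79998779296875, 299.3999938964844], [140.0, 167.0], 81.5, [280.0, 86.0])]
[[278.  68.]] [533.10248662 171.53851648 175.03511769]
```

View pics/w5.png

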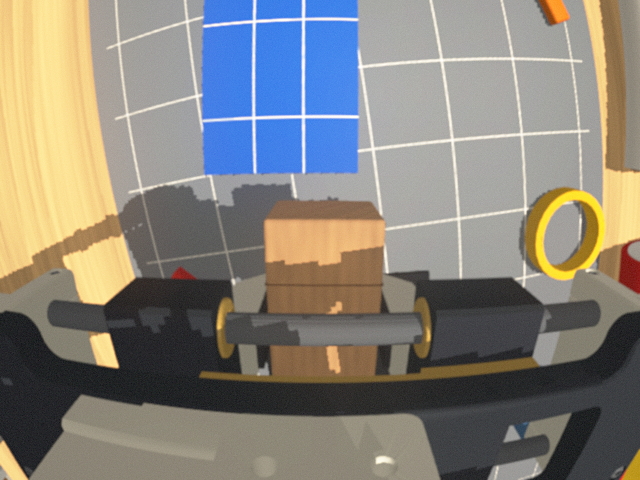

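The core is held at (325,280), and the foil's fold rectangle is visible with corners near (256,19), (304,18), (303,117) and (254,118).

```bash
python3 -c "
from h import *
c=cap('wrist')
w=px2w(c,[(256,19.5),(304.5,18.5),(303.5,117.5),(254.5,118)],3)[:,:2];e=w[[1,2,3,0]]-w
print(w.mean(0),np.linalg.norm(e,axis=1),np.degrees(np.arctan2(e[:,1],e[:,0])))
# held core top front (far) edge, top at core z
z=get_obs()['tool_pos'][2]-15+46
print('core far top edge',px2w(c,[(265,219),(383,218)],z))
plan(512.7,310.5,30,1.424);plan(512.7,310.5,13,1.424)"
```

```text
[513.98870451 310.83936845] [43.48173015 91.71752434 43.59790186 92.13258609] [ -9.93190957 -98.98234778 170.61602477  80.94235953]
core far top edge [[518.62339388 217.79002134 206.1490828 ]
 [560.09824016 211.95775121 206.1490828 ]]
dp [ 0.1344 -0.0409  0.1451] rz -0.0021 rows>= 3.2
dp [ 0.1344 -0.0409  0.1621] rz -0.0021 rows>= 3.4
```

```bash
python3 -m pendant '{"dp":[[0.05,-0.015,0.02],[0.1,-0.03,0.05],[0.1355,-0.04,0.09],[0.1355,-0.04,0.12],[0.1355,-0.04,0.145],[0.1355,-0.04,0.158],[0.1355,-0.04,0.161],[0.1355,-0.04,0.161]],"rotation":[[0,0,0],[0,0,0],[0,0,0],[0,0,0],[0,0,0],[0,0,0],[0,0,0],[0,0,0]]}'
python3 -m pendant '{"dp":[[0,0,0],[0,0,0]],"rotation":[[0,0,0],[0,0,0]]}'
python3 -c "
from h import *
plan(513.6,311.6,12.2,1.424)"
```

```text
time: 23.82
tool_pos: [513.9, 312.7, 15.3]
tcp_rot: [3.141, -0.001, 1.423]
contact_force: [0.3, -0.6, -1.4]
grip_width: 43.7
finger_force: 30.0
time: 24.08
tool_pos: [513.7, 313.0, 15.4]
tcp_rot: [3.14, -0.001, 1.424]
contact_force: [-0.3, 0.3, -1.6]
grip_width: 43.8
finger_force: 30.0
dp [-0.0014  0.0002  0.0032] rz -0.0002 rows>= 0.1
```

```bash
python3 -m pendant '{"dp":[[-0.0013,0,0.001],[-0.0013,0,0.002],[-0.0013,0,0.0025],[-0.0013,0,0.003],[-0.0013,0,0.003]],"rotation":[[0,0,0],[0,0,0],[0,0,0],[0,0,0],[0,0,0]]}'
```

```text
time: 24.7
tool_pos: [513.0, 311.5, 12.8]
tcp_rot: [3.141, 0.0, 1.424]
contact_force: [-3.0, -2.1, 8.6]
grip_width: 44.0
finger_force: 30.0
```

```bash
python3 -m pendant '{"dp":[[0,0,0],[0,0,0],[0,0,0],[0,0,-0.02],[0,0,-0.06],[0,0,-0.11],[-0.04,0,-0.16],[-0.1,0,-0.2]],"rotation":[[0,0,0],[0,0,0],[0,0,0],[0,0,0],[0,0,0],[0,0,0],[0,0,0],[0,0,0]]}' 0.09
python3 -m pendant '{"dp":[[0,0,0],[0,0,0]],"rotation":[[0,0,0],[0,0,0]]}'
python3 -c "
from h import *
c=cap('wrist'); np.save('w6.npy',c,allow_pickle=True)
show(c,'w6',(200,30,440,230),3.3)
plan(544.3,-240,195,1.484)
"
```

```text
time: 25.7
tool_pos: [500.0, 221.6, 207.4]
tcp_rot: [3.139, -0.001, 1.426]
contact_force: [0.4, -0.9, 0.8]
grip_width: 90.3
finger_force: 0.0
time: 25.95
tool_pos: [499.6, 221.9, 205.0]
tcp_rot: [-3.141, -0.0, 1.423]
contact_force: [0.5, 0.7, 0.2]
grip_width: 89.8
finger_force: 0.0
dp [-0.4507  0.1121  0.0093] rz -0.06 rows>= 7.4
```

View pics/w6.png

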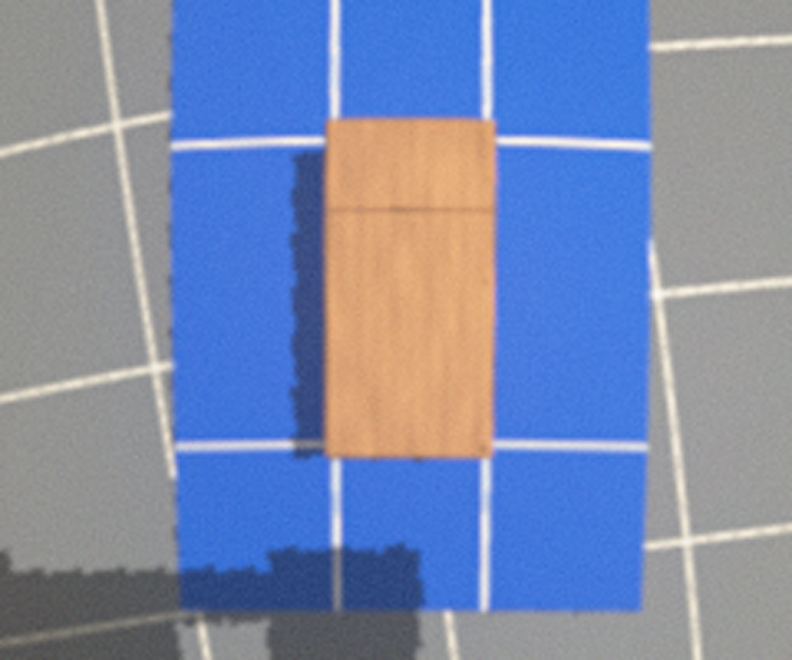

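The core lies square between the fold lines: core top (326,119)-(494,457), fold lines at columns 336/487 and rows 143/446. I'll compare the two centres.

```bash
python3 -c "
from h import *
c=np.load('w6.npy',allow_pickle=True).item()
for q,z in(([(326,119),(496,119),(493,457),(325,457)],43),([(335,142),(487,142),(487,446),(337,446)],3)):
    w=px2w(c,np.array(q)/3.3+[200,30]-.35,z)[:,:2];e=w[[1,2,3,0]]-w
    print(w.mean(0),np.linalg.norm(e,axis=1),np.degrees(np.arctan2(e[:,1],e[:,0])))
"
```

```text
[512.48610958 310.11840119] [43.7497512  89.32897717 43.92351227 89.31410286] [ -8.43247591 -98.73336088 171.54671013  81.15511944]
[512.9602422  310.20339575] [43.95874242 90.17374371 44.03744891 90.17168773] [ -8.43318977 -98.24032003 171.56443526  81.70967347]
```

Within 0.5 mm. Now back for red.

```bash
python3 -m pendant '{"dp":[[-0.06,0.015,0],[-0.12,0.03,0],[-0.18,0.045,0],[-0.24,0.06,0],[-0.3,0.075,0],[-0.36,0.09,0],[-0.42,0.104,0],[-0.45,0.112,0.009]],"rotation":[[0,0,0],[0,0,0],[0,0,-0.03],[0,0,-0.06],[0,0,-0.06],[0,0,-0.06],[0,0,-0.06],[0,0,-0.06]]}'
python3 -m pendant '{"dp":[[0,0,0],[0,0,0],[0,0,0]],"rotation":[[0,0,0],[0,0,0],[0,0,0]]}'
python3 -c "
from h import *
plan(544.3,-240,67,1.485)"
```

```text
time: 27.0
tool_pos: [545.1, -242.1, 194.8]
tcp_rot: [-3.141, -0.0, 1.483]
contact_force: [1.4, -0.4, -0.3]
grip_width: 89.9
finger_force: 0.0
time: 27.38
tool_pos: [545.0, -238.2, 196.4]
tcp_rot: [-3.141, -0.0, 1.486]
contact_force: [0.3, -0.1, 0.6]
grip_width: 90.1
finger_force: 0.0
dp [-0.0019 -0.0005  0.1294] rz 0.0009 rows>= 2.1
```

```bash
python3 -m pendant '{"dp":[[-0.002,-0.0005,0.03],[-0.002,-0.0005,0.07],[-0.002,-0.0005,0.11],[-0.002,-0.0005,0.1295],[-0.002,-0.0005,0.1295]],"rotation":[[0,0,0],[0,0,0],[0,0,0],[0,0,0],[0,0,0]]}'
python3 -m pendant '{"dp":[[0,0,0],[0,0,0],[0,0,0],[0,0,0],[0,0,0],[0,0,0]],"rotation":[[0,0,0],[0,0,0],[0,0,0],[0,0,0],[0,0,0],[0,0,0]]}' 0.02
python3 -c "
from h import *
plan(502.3,75.6,140,1.484);plan(502.3,75.6,71.2,1.484)"
```

```text
time: 28.0
tool_pos: [543.4, -240.2, 65.8]
tcp_rot: [-3.139, -0.001, 1.485]
contact_force: [0.4, 1.2, 1.0]
grip_width: 90.2
finger_force: 0.0
time: 28.75
tool_pos: [543.9, -241.8, 66.9]
tcp_rot: [3.142, 0.0, 1.484]
contact_force: [0.7, -1.0, -0.2]
grip_width: 36.6
finger_force: 29.4
dp [ 0.3126 -0.0691 -0.0731] rz -0.0003 rows>= 5.3
dp [ 0.3126 -0.0691 -0.0043] rz -0.0003 rows>= 5.1
```

```bash
python3 -m pendant '{"dp":[[0,0,-0.03],[0,0,-0.073],[0.04,-0.009,-0.073],[0.09,-0.02,-0.073],[0.14,-0.031,-0.073],[0.19,-0.042,-0.073],[0.24,-0.053,-0.073],[0.29,-0.064,-0.073]],"rotation":[[0,0,0],[0,0,0],[0,0,0],[0,0,0],[0,0,0],[0,0,0],[0,0,0],[0,0,0]]}'
python3 -m pendant '{"dp":[[0.015,-0.003,0],[0.0215,-0.005,0],[0.0215,-0.005,0.025],[0.0215,-0.005,0.05],[0.0215,-0.005,0.06],[0.0215,-0.005,0.063],[0.0215,-0.005,0.063],[0.0215,-0.005,0.063]],"rotation":[[0,0,0],[0,0,0],[0,0,0],[0,0,0],[0,0,0],[0,0,0],[0,0,0],[0,0,0]]}'
python3 -c "
from h import *
plan(502.3,74.3,71.2,1.484)
c=cap('wrist');show(c,'w7',(160,100,480,340),2.4)"
```

```text
time: 29.75
tool_pos: [504.8, 54.2, 139.7]
tcp_rot: [-3.141, 0.0, 1.484]
contact_force: [1.3, 0.8, -2.6]
grip_width: 36.4
finger_force: 29.4
time: 30.75
tool_pos: [502.9, 74.4, 77.7]
tcp_rot: [3.14, -0.0, 1.484]
contact_force: [0.1, 0.1, -1.7]
grip_width: 36.3
finger_force: 29.4
dp [-0.0002 -0.0005  0.0065] rz -0.0003 rows>= 0.1
```

View pics/w7.png

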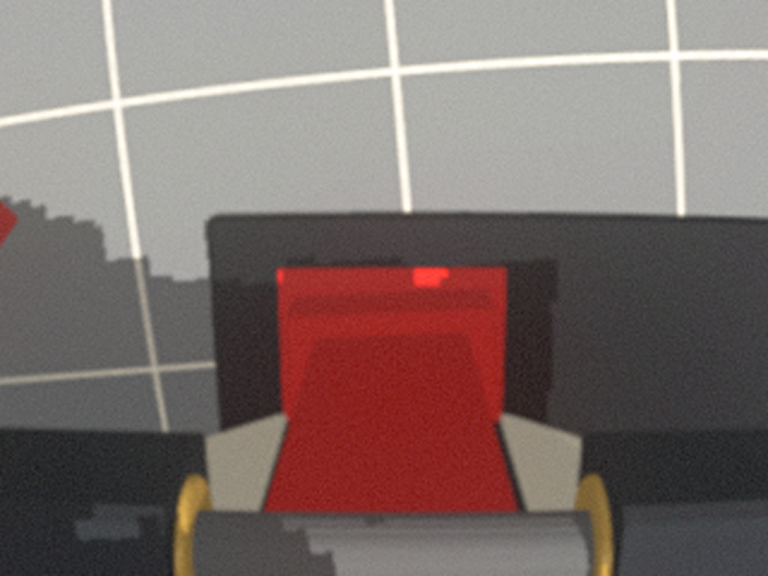

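```bash
python3 -c "
from h import *
c=cap('wrist')
f=lambda u,v,z:px2w(c,[(160+u/2.4-.3,100+v/2.4-.3)],z)[0,:2].round(1)
print('card edge',f(392,267,9),f(278,300,9),f(506,300,9),'base bottom',f(392,291,15.5),'base top',f(392,312,37.5),f(289,305,37.5),f(495,305,37.5))"
```

```text
card edge [504.4 100.3] [473.7  94.2] [533.6  88.9] base bottom [504.   95.4] base top [504.   95.6] [480.5  99.4] [527.8  95.2]
```

Base and card are concentric within about 0.3 mm. Lowering.

```bash
python3 -m pendant '{"dp":[[0,0,0.003],[0,0,0.0045],[0,0,0.0055],[0,0,0.006],[0,0,0.0065],[0,0,0.0065]],"rotation":[[0,0,0],[0,0,0],[0,0,0],[0,0,0],[0,0,0],[0,0,0]]}'
```

```text
time: 31.6
tool_pos: [502.3, 74.6, 71.8]
tcp_rot: [3.141, 0.0, 1.484]
contact_force: [-5.0, 0.4, 12.6]
grip_width: 36.6
finger_force: 29.4
```

```bash
python3 -m pendant '{"dp":[[0,0,-0.0005],[0,0,-0.0005],[0,0,-0.0005],[0,0,-0.02],[0,0,-0.06],[0,0,-0.11],[0,0,-0.125],[-0.05,0.009,-0.125]],"rotation":[[0,0,0],[0,0,0],[0,0,0],[0,0,0],[0,0,0],[0,0,0],[0,0,0],[0,0,0]]}' 0.09
python3 -c "
from h import *
plan(533.2,-303.4,196,1.485)"
```

```text
time: 32.6
tool_pos: [507.7, 25.5, 197.1]
tcp_rot: [3.138, -0.001, 1.489]
contact_force: [0.4, -1.2, -0.3]
grip_width: 89.8
finger_force: 0.0
dp [-0.3257  0.0524  0.0011] rz 0.0035 rows>= 5.3
```

```bash
python3 -m pendant '{"dp":[[-0.06,0.01,0],[-0.12,0.02,0],[-0.18,0.029,0],[-0.24,0.039,0],[-0.3,0.048,0],[-0.325,0.052,0],[-0.325,0.052,0],[-0.325,0.052,0]],"rotation":[[0,0,0],[0,0,0],[0,0,0],[0,0,0],[0,0,0],[0,0,0],[0,0,0],[0,0,0]]}'
python3 -m pendant '{"dp":[[0,0,0],[0,0,0]],"rotation":[[0,0,0],[0,0,0]]}'
python3 -c "
from h import *
plan(533.2,-303.4,66,1.485)"
```

```text
time: 33.6
tool_pos: [530.3, -303.3, 195.1]
tcp_rot: [-3.141, -0.001, 1.484]
contact_force: [0.0, -0.4, -1.0]
grip_width: 90.1
finger_force: 0.0
time: 33.85
tool_pos: [530.7, -303.3, 195.7]
tcp_rot: [3.141, 0.0, 1.485]
contact_force: [0.0, -0.5, 1.2]
grip_width: 90.3
finger_force: 0.0
dp [1.000e-04 2.500e-03 1.297e-01] rz 0.0002 rows>= 2.1
```

```bash
python3 -m pendant '{"dp":[[0,0.0025,0.03],[0,0.0025,0.07],[0,0.0025,0.11],[0,0.0025,0.1295],[0,0.0025,0.1295]],"rotation":[[0,0,0],[0,0,0],[0,0,0],[0,0,0],[0,0,0]]}'
python3 -m pendant '{"dp":[[0,0,0],[0,0,0],[0,0,0],[0,0,0],[0,0,0],[0,0,0]],"rotation":[[0,0,0],[0,0,0],[0,0,0],[0,0,0],[0,0,0],[0,0,0]]}' 0.03
python3 -c "
from h import *
plan(497.8,19.2,140,1.484);plan(497.8,19.2,77,1.484)"
```

```text
time: 34.48
tool_pos: [532.2, -303.4, 64.5]
tcp_rot: [-3.139, -0.002, 1.484]
contact_force: [-0.2, -0.3, -0.1]
grip_width: 90.2
finger_force: 0.0
time: 35.22
tool_pos: [533.0, -304.7, 66.2]
tcp_rot: [3.141, 0.0, 1.484]
contact_force: [-1.3, 0.3, 2.6]
grip_width: 50.1
finger_force: 30.0
dp [ 0.3196 -0.0632 -0.0738] rz -0.0002 rows>= 5.3
dp [ 0.3196 -0.0632 -0.0108] rz -0.0002 rows>= 5.2
```

```bash
python3 -m pendant '{"dp":[[0,0,-0.03],[0,0,-0.074],[0.04,-0.008,-0.074],[0.09,-0.018,-0.074],[0.14,-0.028,-0.074],[0.19,-0.038,-0.074],[0.24,-0.048,-0.074],[0.29,-0.058,-0.074]],"rotation":[[0,0,0],[0,0,0],[0,0,0],[0,0,0],[0,0,0],[0,0,0],[0,0,0],[0,0,0]]}'
python3 -m pendant '{"dp":[[0.015,-0.003,0],[0.0285,-0.005,0],[0.0285,-0.005,0],[0.0285,-0.005,0.025],[0.0285,-0.005,0.05],[0.0285,-0.005,0.062],[0.0285,-0.005,0.064],[0.0285,-0.005,0.064]],"rotation":[[0,0,0],[0,0,0],[0,0,0],[0,0,0],[0,0,0],[0,0,0],[0,0,0],[0,0,0]]}'
python3 -m pendant '{"dp":[[0,0,0],[0,0,0]],"rotation":[[0,0,0],[0,0,0]]}'
python3 -c "
from h import *
plan(497.8,18.1,71.2,1.484)
c=cap('wrist');np.save('w8.npy',c,allow_pickle=True);show(c,'w8',(160,100,480,340),2.4)"
```

```text
time: 36.22
tool_pos: [499.7, -9.0, 139.6]
tcp_rot: [-3.141, 0.0, 1.484]
contact_force: [0.8, 0.9, -2.5]
grip_width: 50.1
finger_force: 30.0
time: 37.22
tool_pos: [498.4, 17.8, 76.4]
tcp_rot: [3.141, 0.0, 1.483]
contact_force: [-0.3, -0.8, -3.1]
grip_width: 50.2
finger_force: 30.0
time: 37.48
tool_pos: [498.2, 18.2, 76.5]
tcp_rot: [3.14, 0.0, 1.484]
contact_force: [-0.7, 0.7, -1.9]
grip_width: 50.0
finger_force: 30.0
dp [-0.0001 -0.0004  0.0053] rz -0.0001 rows>= 0.1
```

View pics/w8.png

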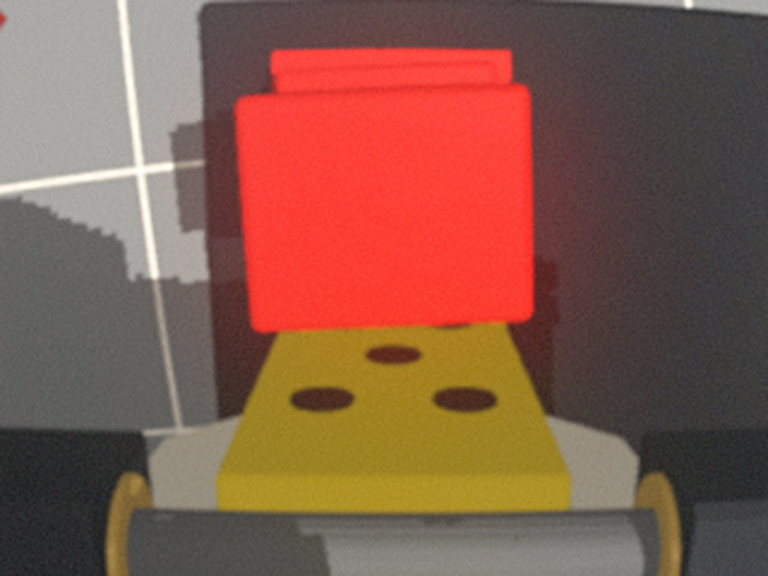

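The red stand is upright on its card, and the yellow block hangs above its own card with its far top edge at row 472. Red's top edge slopes about 2° in this view, so I'll check its yaw and yellow's centring.

```bash
python3 -c "
from h import *
c=np.load('w8.npy',allow_pickle=True).item()
def rep(q,z):
    w=px2w(c,np.array(q)/2.4+[160,100]-.3,z)[:,:2];e=w[[1,2,3,0]]-w if len(w)>2 else w[1:]-w[:1]
    print(w.mean(0).round(1),np.linalg.norm(e,axis=1).round(1),np.degrees(np.arctan2(e[:,1],e[:,0])).round(1))
rep([(237,97),(528,86),(532,320),(253,331)],127)
rep([(272,51),(512,50)],9)
rep([(275,72),(497,63)],9)
rep([(218,472),(570,472)],119+5.3)
"
```

```text
[502.   75.7] [35.2 29.3 35.4 29.5] [ -2.9 -92.4 177.3  87.2]
[504.7 100. ] [60.3] [-4.7]
[502.8  95.8] [55.8] [-2.7]
[499.7  39.3] [48.7] [-5.]
```

Yellow is centred to within 0.3 mm. Red is only about 2° from its card, which is its starting yaw. Lowering and releasing yellow.

```bash
python3 -m pendant '{"dp":[[0,0,0.002],[0,0,0.0035],[0,0,0.0045],[0,0,0.005],[0,0,0.0055],[0,0,0.0055]],"rotation":[[0,0,0],[0,0,0],[0,0,0],[0,0,0],[0,0,0],[0,0,0]]}'
```

```text
time: 38.28
tool_pos: [497.8, 18.2, 71.2]
tcp_rot: [3.141, 0.0, 1.484]
contact_force: [-4.1, 0.4, 6.7]
grip_width: 49.9
finger_force: 30.0
```

```bash
python3 -m pendant '{"dp":[[0,0,0],[0,0,0],[0,0,0],[0,0,-0.02],[0,0,-0.06],[0,0,-0.11],[0,0,-0.125],[-0.05,0.009,-0.125]],"rotation":[[0,0,0],[0,0,0],[0,0,0],[0,0,0],[0,0,0],[0,0,0],[0,0,0],[0,0,0]]}' 0.09
python3 -c "
from h import *
plan(521.2,-364.5,196,1.485)"
```

```text
time: 39.28
tool_pos: [503.4, -30.9, 197.2]
tcp_rot: [3.138, -0.0, 1.489]
contact_force: [1.6, 0.0, -0.4]
grip_width: 89.8
finger_force: 0.0
dp [-0.331   0.0452  0.0012] rz 0.0035 rows>= 5.3
```

```bash
python3 -m pendant '{"dp":[[-0.06,0.008,0],[-0.12,0.017,0],[-0.18,0.026,0],[-0.24,0.034,0],[-0.3,0.043,0],[-0.33,0.047,0],[-0.33,0.047,0],[-0.33,0.047,0]],"rotation":[[0,0,0],[0,0,0],[0,0,0],[0,0,0],[0,0,0],[0,0,0],[0,0,0],[0,0,0]]}'
python3 -m pendant '{"dp":[[0,0,0],[0,0,0]],"rotation":[[0,0,0],[0,0,0]]}'
python3 -c "
from h import *
plan(521.2,-364.5,66,1.485)"
```

```text
time: 40.28
tool_pos: [520.5, -364.4, 195.1]
tcp_rot: [-3.141, -0.001, 1.484]
contact_force: [0.8, 0.6, 0.1]
grip_width: 89.9
finger_force: 0.0
time: 40.52
tool_pos: [520.9, -364.2, 195.8]
tcp_rot: [3.141, 0.0, 1.485]
contact_force: [0.2, -0.1, -0.4]
grip_width: 90.3
finger_force: 0.0
dp [-0.0002  0.0003  0.1298] rz 0.0001 rows>= 2.1
```

```bash
python3 -m pendant '{"dp":[[0,0.0003,0.03],[0,0.0003,0.07],[0,0.0003,0.11],[0,0.0003,0.1295],[0,0.0003,0.1295]],"rotation":[[0,0,0],[0,0,0],[0,0,0],[0,0,0],[0,0,0]]}'
python3 -m pendant '{"dp":[[0,0,0],[0,0,0],[0,0,0],[0,0,0],[0,0,0],[0,0,0]],"rotation":[[0,0,0],[0,0,0],[0,0,0],[0,0,0],[0,0,0],[0,0,0]]}' 0.03
python3 -c "
from h import *
plan(493.1,-37.2,140,1.484);plan(493.1,-37.2,77,1.484)"
```

```text
time: 41.15
tool_pos: [520.3, -364.0, 64.5]
tcp_rot: [-3.139, -0.002, 1.484]
contact_force: [1.6, 0.9, 0.7]
grip_width: 90.0
finger_force: 0.0
time: 41.9
tool_pos: [521.0, -365.4, 66.2]
tcp_rot: [3.141, 0.0, 1.484]
contact_force: [0.7, 0.6, 2.4]
grip_width: 50.0
finger_force: 30.0
dp [ 0.3245 -0.0563 -0.0738] rz -0.0002 rows>= 5.4
dp [ 0.3245 -0.0563 -0.0108] rz -0.0002 rows>= 5.3
```

```bash
python3 -m pendant '{"dp":[[0,0,-0.03],[0,0,-0.074],[0.04,-0.007,-0.074],[0.09,-0.016,-0.074],[0.14,-0.024,-0.074],[0.19,-0.033,-0.074],[0.24,-0.042,-0.074],[0.29,-0.05,-0.074]],"rotation":[[0,0,0],[0,0,0],[0,0,0],[0,0,0],[0,0,0],[0,0,0],[0,0,0],[0,0,0]]}'
python3 -m pendant '{"dp":[[0.015,-0.003,0],[0.035,-0.006,0],[0.035,-0.006,0],[0.035,-0.006,0.025],[0.035,-0.006,0.05],[0.035,-0.006,0.062],[0.035,-0.006,0.064],[0.035,-0.006,0.064]],"rotation":[[0,0,0],[0,0,0],[0,0,0],[0,0,0],[0,0,0],[0,0,0],[0,0,0],[0,0,0]]}'
python3 -m pendant '{"dp":[[0,0,0],[0,0,0]],"rotation":[[0,0,0],[0,0,0]]}'
python3 -c "
from h import *
plan(493.1,-36.7,71.2,1.484)
c=cap('wrist');np.save('w9.npy',c,allow_pickle=True);show(c,'w9',(160,100,480,340),2.4)"
```

```text
time: 42.9
tool_pos: [495.8, -70.4, 139.8]
tcp_rot: [-3.141, -0.0, 1.484]
contact_force: [0.7, 0.5, -2.0]
grip_width: 49.9
finger_force: 30.0
time: 43.9
tool_pos: [493.9, -37.0, 76.4]
tcp_rot: [3.141, 0.0, 1.483]
contact_force: [-0.4, -1.2, -1.3]
grip_width: 49.8
finger_force: 30.0
time: 44.15
tool_pos: [493.7, -36.7, 76.5]
tcp_rot: [3.14, 0.0, 1.484]
contact_force: [0.6, -0.3, -0.8]
grip_width: 50.1
finger_force: 30.0
dp [-0.0001 -0.0006  0.0053] rz -0.0 rows>= 0.1
```

View pics/w9.png

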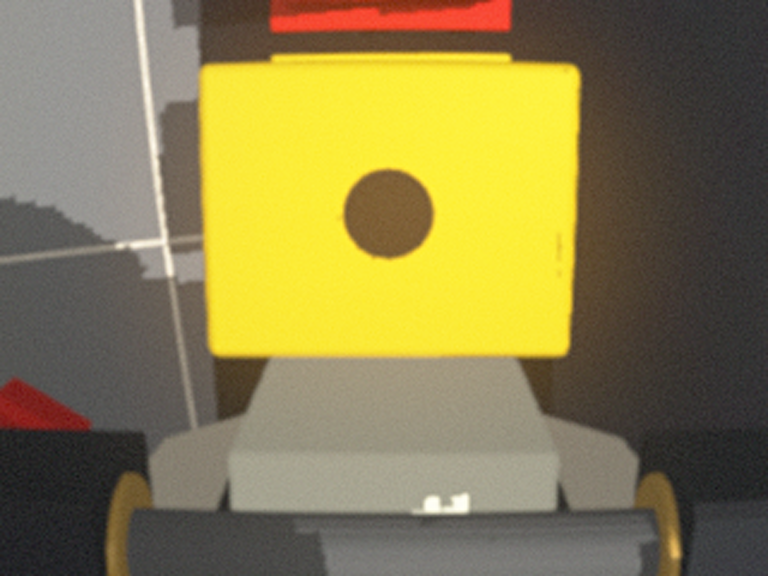

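Yellow stands square on its card, and the white block's far top edge is at row 453, columns 229–557. Checking centring.

```bash
python3 -c "
from h import *
c=np.load('w9.npy',allow_pickle=True).item()
u=np.array([.0872,.9962])
for q,z in(([(202,65),(579,65),(569,356),(211,356)],119),([(229,453),(557,453)],109+5.3)):
    w=px2w(c,np.array(q)/2.4+[160,100]-.3,z)[:,:2];e=w[1]-w[0]
    print(w.mean(0).round(1),(w.mean(0)-20*u).round(1),np.linalg.norm(e).round(1),np.degrees(np.arctan2(e[1],e[0])).round(1))
"
```

```text
[497.8  19.3] [496.   -0.6] 49.1 -5.0
[495. -17.] [493.2 -36.9] 48.9 -5.0
```

```bash
python3 -m pendant '{"dp":[[0,0,0.002],[0,0,0.0035],[0,0,0.0045],[0,0,0.005],[0,0,0.0055],[0,0,0.0055]],"rotation":[[0,0,0],[0,0,0],[0,0,0],[0,0,0],[0,0,0],[0,0,0]]}'
```

```text
time: 44.95
tool_pos: [493.3, -36.6, 71.1]
tcp_rot: [3.141, 0.0, 1.484]
contact_force: [-2.0, 1.2, 7.3]
grip_width: 50.0
finger_force: 30.0
```

```bash
python3 -m pendant '{"dp":[[0,0,0],[0,0,0],[0,0,0],[0,0,-0.02],[0,0,-0.06],[0,0,-0.11],[0,0,-0.15],[-0.05,0.0,-0.17]],"rotation":[[0,0,0],[0,0,0],[0,0,0],[0,0,0],[0,0,0],[0,0,0],[0,0,0],[0,0,0]]}' 0.09
python3 -m pendant '{"dp":[[-0.06,0,0],[-0.12,0,0],[-0.18,0,0],[-0.24,0,0],[-0.3,0,0],[-0.36,0,0],[-0.38,0,0],[-0.38,0,0]],"rotation":[[0,0,0],[0,0,0],[0,0,0],[0,0,0],[0,0,0],[0,0,0],[0,0,0],[0,0,0]]}'
python3 - <<'E'
from h import *
c=cap('top')
print('core',blobs(c,(4,60,80),(18,255,255),43,200,(100,240,215,335)))
print('yel',blobs(c,(22,100,150),(35,255,255),119,100,(270,265,350,320)))
print('white',blobs(c,(0,0,170),(180,60,255),109,100,(320,265,360,320)))
print('red',blobs(c,(0,120,60),(6,255,255),127,50,(255,265,300,320)))
print('mug',blobs(c,(100,60,40),(125,255,255),85,200,(330,110,400,190)))
E
```

```text
time: 45.95
tool_pos: [490.0, -85.1, 242.9]
tcp_rot: [3.138, 0.0, 1.488]
contact_force: [1.1, -0.5, -0.1]
grip_width: 90.4
finger_force: 0.0
time: 46.95
tool_pos: [455.2, -466.2, 239.3]
tcp_rot: [-3.141, -0.001, 1.481]
contact_force: [0.8, 0.9, 0.2]
grip_width: 89.9
finger_force: 0.0
core [([511.8999938964844, 303.5], [44.4, 99.7], 80.6, [151.0, 287.0])]
yel [([499.6000061035156, 14.199999809265137], [47.7, 53.6], 174.6, [307.0, 290.0])]
white [([495.3999938964844, -36.20000076293945], [44.3, 52.4], 178.5, [339.0, 293.0])]
red [([504.0, 65.0999984741211], [52.3, 54.6], 174.4, [278.0, 289.0])]
mug [([737.0999755859375, -86.0], [74.9, 110.6], 178.6, [361.0, 152.0])]
```

```bash
python3 - <<'E'
from h import *
c=cap('top'); d=dict(c); d['pixels']=cv2.imread('pics/top0.png')[:,:,::-1].copy()
for k in(d,c):
    for v in(185,200,215,228): print(v,blobs(k,(0,0,v),(180,60,255),109,60,(320,265,360,320)))
    h=cv2.cvtColor(k['pixels'],cv2.COLOR_RGB2GRAY); print(h[276:312:5,322:360:2])
E
```

```text
185 [([495.3999938964844, -35.900001525878906], [43.8, 51.8], 175.4, [339.0, 293.0])]
200 [([495.29998779296875, -36.0], [43.0, 51.6], 175.3, [339.0, 293.0])]
215 [([495.5, -35.70000076293945], [42.6, 50.7], 174.6, [339.0, 293.0])]
228 [([495.29998779296875, -35.599998474121094], [41.4, 50.5], 176.0, [339.0, 293.0])]
[[ 75  49  49  78  88  94 117 129 108  81  85  83  78  75  66  68  61  50
   52]
 [202 117 152 230 241 242 242 241 243 242 242 240 241 242 242 238 132  54
   56]
 [132  70 157 233 243 242 243 242 243 242 242 241 241 242 242 231 108  44
   52]
 [103  56 174 234 241 242 242 241 242 242 241 241 242 240 243 208  74  47
   52]
 [102  59 188 235 242 242 242 242 241 243 241 242 240 242 241 174  57  51
   52]
 [ 87  71 218 238 242 242 242 242 242 241 241 241 241 241 239 163  52  51
   57]
 [ 72  78 223 238 242 243 241 242 242 242 242 242 242 242 235 118  49  52
   55]
 [ 36  45  43  34  36  37  35  37  35  39  43  45  56  59  62  49  46  49
   67]]
185 [([495.20001220703125, -35.70000076293945], [43.4, 52.1], 175.1, [339.0, 293.0])]
200 [([495.29998779296875, -35.70000076293945], [43.2, 51.8], 175.1, [339.0, 293.0])]
215 [([495.20001220703125, -35.900001525878906], [42.8, 51.1], 175.3, [339.0, 293.0])]
228 [([495.3999938964844, -35.5], [42.5, 50.8], 174.4, [339.0, 293.0])]
[[157  86  77 157 162 152 132 128 113  82  84  82  81  76  65  65  56  54
   51]
 [206 122 154 235 237 243 242 243 242 243 244 242 243 242 241 243 138  54
   55]
 [131  72 158 239 240 242 243 243 242 242 242 242 243 242 243 234  94  49
   49]
 [102  52 169 224 241 241 242 243 242 244 242 243 243 242 242 226  69  47
   57]
 [102  55 203 227 243 243 243 242 241 242 242 242 242 242 244 207  58  51
   50]
 [ 84  70 230 236 243 242 241 242 243 242 241 242 241 242 243 178  49  46
   57]
 [ 65  77 216 233 242 241 242 244 243 242 242 242 242 243 242 149  45  50
   62]
 [ 36  45  44  36  33  34  32  34  43  48  48  56  59  67  74  48  45  49
   60]]
```

White is square and upright; the 178.5° reading came from the card edge. Everything is in place, so I'm handing in.

```bash
python3 -c "
from plant import workorder
print(workorder.close_job())"
```

```text
the job is handed in; nothing more can be done
None
```

The job is handed in at about 47 s: each piece stands upright on its own card within about 1 mm of centre (red about 2° off square), the core lies within about 0.5 mm of the middle of the fold lines, and the mug was never touched.

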